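# Work a seized stop pin loose and slide the counterweight into its crate

## Robot

A 6-joint arm with a two-finger parallel gripper is mounted at the origin on the work surface. World frame = base frame: x ahead of the robot, y to its left, z up, the work surface at z = 0. Lengths are in m, angles in rad, forces in N, time in s.
With the tool pointing down it reaches from about 0.375 to 0.9 m from the base axis. Payload 3.1 kg.
Tool frame: the origin (TCP) lies at the very end of the fingers, on their centre line; the grasp point (between the pads) lies 19 mm behind it (manip.tcp_to_grasp is the distance from the TCP to the grasp point, in m); z points along the fingers, y is the line along which they close (so a half turn about z gives the same grasp; the last joint's range is limited). The gripper opens to 85 mm and grips with 20 to 120 N. Pads are 22 mm wide; open, the fingers measure 114 mm over their backs; the gripper's body (76 mm by 85 mm) begins 54 mm behind the grasp point. The pads swing forward as they close: fully open they stand 13 mm farther back than shut.
Start: joints at [-1.325, 0.527, 1.433, -0, 1.181, -0.178], TCP at [0.257, -0.57, 0.207] pointing down, gripper open.
Joint ranges: [-3.08, 3.08], [-0.75, 2.2], [0.22, 2.44], [-1.43, 4.57], [0, 2.65], [-2.85, 2.85]. Speed limits (rad/s): [2.79, 2.79, 3.14, 3.14, 3.14, 3.14].

## Interface

Orientations are given as a unit quaternion [x, y, z, w].
In Python, from station import manip gives the robot as it stands. The module is installed in compiled form; this text tells all that it offers.
- The arm moves only by the tool step_arm, never from a script. Its argument "commands" is one flat list of numbers, 6 for each row, row after row: the shift along the tool's x, y, z in m, then the turn, a rotation vector about the tool's x, y, z in degrees. A call has exactly 10 rows; each row is the pose to reach, as a shift and turn from the pose commanded when the call began, along the tool's axes at that moment; what a row does not reach only later rows make up. A row lasts 1/10 s, in which the tool goes at most 50 mm and 8.59 degrees, less where a joint would pass 70% of its speed; a pose out of reach is approached as far as the arm can. A call with a gripper value outside its range is refused whole. "jaw" is the opening in per cent of the stroke, from 0 (shut) to 100 (fully open), set as the call begins (left out, the last holds). The fingers move at their own pace and stop on an object; "grip_force" is the grip in N (left out, the last holds). Time passes only in rows, so rows that repeat a pose let the fingers close, or fill a call up. It gives the time, the measured TCP pose, the force, the opening and the grip force at its end, in the units of the state.
- manip.sense(): the state, without advancing time (a new reading comes with each control period).
- manip.snapshot(name): name is "scene" or "top" or "wrist"; returns a dict with "pixels" (400x640x3 uint8, blue, green, red), "fx", "fy", "cx", "cy" (pixels), "R" (3x3) and "t" (3): a world point X has camera coordinates R X + t; the wrist camera has in their place "mount" (4x4, takes a point from camera to tool coordinates, whose origin is the TCP and whose axes are the flange's). Camera axes: x right, y down, z forward; pixel columns grow to the right and rows downward; lengths in m; the calibration is good to about 2 mm. The wrist camera is an equidistant fisheye: a pixel r from the principal point sees the ray r / f radians off the axis. A picture is of the moment at which its call begins: read the wrist's pose just before it. There is no depth.
- manip.sign_off(): hands the job in; it is judged then, once.
The state is a dict: "t": time; "q": joint angles; "qd": joint speeds; "tau": joint torques, N m; "tcp_pos": TCP position; "tool_rot": TCP orientation; "force": force on the tool from outside, world axes, zero at the start; "ft_torque": the same for the moment, N m; "finger_gap": opening from 0.0 (shut) to 1.0 (fully open); "gripper_force": force on a finger pad.
Only numpy, scipy, OpenCV 4.12 (cv2) and the standard library are available. Lean on these libraries where they do the work, as an engineer would, in place of code of your own. Each camera call takes 0.05 s, during which the arm holds its last target. There are 200 camera calls.

## Task

The yellow-handled stop pin has rusted into its rubber-mounted socket on the ballast bench. Work it out by twisting it back and forth while pulling up, never so hard that the socket rises 6 mm on its rubber, and put it tip down in the green tin. Then slide the heavy counterweight along the bench, over the end where the pin stood, so that it tips into the red crate and lies flat in it; leave the jar and the wrench where they are.

Things in the scene. Friction and masses are not known exactly. Their poses are not given: they have to be found in the camera images.
- pin_grip (a point): centre of the pin's yellow flat handle, a plate 14 mm thick (its x), 64 mm long (its y), 32 mm high (z, up), to be pinched across the 14 mm from above. It lies 62 mm above the underside of the collar (steel disc, 42 mm diameter, 10 mm high), which rests on the socket. The handle turns with the pin
- pin: the pin, 0.32 kg; origin on its axis at the collar's underside; z up. Below is a 20 mm shank, 40 mm long. Dry friction, about 30 N in all, holds it until it has risen 26 mm. It acts against the way the shank's surface slides: a straight pull meets all of it, but while the pin turns (about 0.3 N m) a smaller pull will do: rising 5 mm per radian turned takes about 14 N
- pin_tip (a point): lower end of the pin's shank, on its axis, 102 mm below pin_grip when upright; clear of the socket after rising 40 mm. A key on the shank in a wide keyway lets the pin turn only about 0.45 rad to either side of the position in which the handle's y lies along the bench's y, until the shank is out
- socket (a joint): how far the dark steel socket has risen on its rubber mount, m; 0 at rest. It weighs 0.6 kg and its rubber takes 3 N per mm: an upward pull F raises it by about (F - 6 N) / (3 N/mm); at 6 mm (24 N) the rubber tears. It springs back to 0 and cannot turn
- deck: the ballast bench, fixed, blue steel with a grey top, 120 mm wide (x), 310 mm long (its y, -150 to +160 mm); origin on the work surface, z up. The weight slides on its top, 80 mm above the work surface, between blue rails (inner faces x = -49 and +49 mm, tops 94 mm above the work surface). The pin stands at x 0, y -100 mm. Both ends are open; the crate is at the -y end
- weight_center (a point): centre of the counterweight, a dark cast block with a red panel on top, 90 mm wide (its x), 120 mm long (its y), 30 mm high, 2 kg, lying on the bench's top between the rails, its y along the bench's y. It slides with about 12 N (varies) and is too wide to grasp: push its +y face towards the bench's -y, e.g. with closed fingers
- crate: the shallow red crate on a wooden pallet, fixed, open-topped, 170 mm (its x) by 240 mm (its y), walls 5 mm; origin under its centre on the work surface. Inner floor 40 mm and rim 72 mm above the work surface, just below the bench's top; it stands at the bench's -y end. A weight pushed only as far as the edge tips but stays leaning on it: it drops flat when its +y face is pushed some 35 mm past the edge
- green_tin: the green open tin for the pin, fixed, round, 100 mm in outer diameter at the rim, 85 mm high, wall 3 mm, narrowing a little downward; origin at the centre of its underside on the work surface
- white_tin: a white tin of the same shape, not to be used; origin at the centre of its underside
- jar: amber jar with black cap, 60 mm in diameter, 90 mm high, bystander; origin at the centre of its underside
- wrench: steel wrench, 170 mm long along its x, lying on the work surface, bystander; origin at its underside
- weight: the counterweight itself; origin at the centre of its underside
There are look-alikes about, which are no part of the job. What is meant by the weight is not turquoise, and is the smaller of those in its own colour. There is more than one size of the pin; the job needs the larger.

How it is judged:
By the outcome, as a careful person would: the job done as asked, in the order asked, and still so for the second after the job is handed in, with the robot touching nothing.
It also fails if it takes over 72 s, if anything falls off the work surface, if the arm or the gripper's body presses on something with over 40 N, if the wrist force passes 120 N, or if a joint passes its speed limit or range.

## Working session

There is one attempt and no reset: what is moved stays moved. The work goes in short steps, Python scripts to look and compute and a tool call to move; the robot and the scene stay as the last step left them, time stands still between calls to the robot, and variables do not carry over. Pictures are saved under pics/ and viewed, at most 10 in all, crops included, and the job is handed in when it is done.

Besides the shell and the picture viewer there is one more tool, called as name(argument=value, ...) on one line, values as JSON. step_arm: Moves the arm, as the interface text tells. Its arguments: {"type":"object","properties":{"commands":{"type":"array","items":{"type":"number"}},"jaw":{"type":"number"},"grip_force":{"type":"number"}},"required":["commands"]}

```bash
mkdir -p pics; python3 - <<'E'
from station import manip
import cv2,pickle
s=manip.sense();print(s)
d={}
for n in ("scene","top","wrist"):
    d[n]=manip.snapshot(n);cv2.imwrite(f"pics/{n}0.png",d[n]["pixels"])
    print(n,{k:v for k,v in d[n].items() if k!="pixels"})
pickle.dump((s,d),open("s0.pkl","wb"))
E
```

```text
{'t': 0.0, 'q': array([-1.32546829e+00,  5.28487906e-01,  1.43392110e+00, -1.32564974e-05,
        1.18139052e+00, -1.78503754e-01]), 'qd': array([ 7.94927719e-04, -2.42339635e-05, -2.01473948e-04, -1.77596925e-04,
        1.43561522e-04, -1.12418570e-03]), 'tau': array([-1.77387374e-04, -4.42355633e+01, -1.78022772e+01, -2.71598055e-04,
        8.52123223e-03, -7.27040231e-06]), 'tcp_pos': array([ 0.25686403, -0.5689228 ,  0.20571434]), 'tool_rot': array([ 9.77628607e-01,  2.10335660e-01, -4.29871741e-05, -1.10261690e-03]), 'force': array([-0.3482604 , -0.41962548, -0.08809109]), 'ft_torque': array([-0.01157888, -0.04269309, -0.03759977]), 'gripper_force': 0.0, 'finger_gap': 1.0021297876114235}
scene {'fx': 490.52443452591234, 'fy': 490.52443452591234, 'cx': 325.5183779671323, 'cy': 202.85531018228244, 'R': array([[ 0.76536507,  0.64332177,  0.01879931],
       [ 0.45040253, -0.51452525, -0.72965837],
       [-0.45973239,  0.56692228, -0.6835534 ]]), 't': array([-0.5557023 , -0.14811553,  1.35309881])}
top {'fx': 414.224142089043, 'fy': 414.224142089043, 'cx': 326.0550215372744, 'cy': 197.98610440084528, 'R': array([[ 0.01945836, -0.99979883, -0.00486506],
       [-0.99461094, -0.01886131, -0.1019477 ],
       [ 0.10183543,  0.00682258, -0.99477786]]), 't': array([0.09066309, 0.65495749, 0.9886754 ])}
wrist {'fx': 309.70691628693146, 'fy': 309.70691628693146, 'cx': 312.34902681233336, 'cy': 201.6694953120696, 'mount': array([[ 7.88148740e-04, -9.58903917e-01, -2.83729901e-01,
         7.17081643e-02],
       [ 9.99999478e-01,  9.40104341e-04, -3.99398886e-04,
         3.03529697e-04],
       [ 6.49720868e-04, -2.83729439e-01,  9.58904158e-01,
        -1.65672091e-01],
       [ 0.00000000e+00,  0.00000000e+00,  0.00000000e+00,
         1.00000000e+00]])}
```

View pics/top0.png

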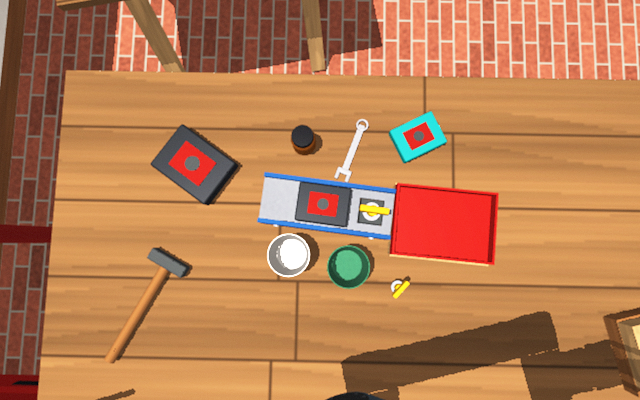

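View pics/scene0.png

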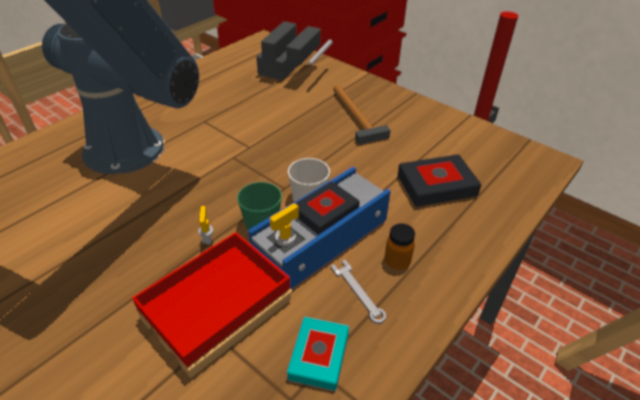

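The top view shows the bench at about (325,207) with its -y end to the right. The weight's red panel is at (323,203), the large yellow handle at (375,210), and the crate at (445,225). The green tin is at (350,265), the white tin at (289,255), the jar at (303,138), the wrench at (352,150) and the small pin at (400,288).

```bash
cat > h.py <<'E'
import numpy as np,cv2
def ray(c,uv):
    R,t=c["R"],c["t"];d=np.array([(uv[0]-c["cx"])/c["fx"],(uv[1]-c["cy"])/c["fy"],1.])
    return -R.T@t,R.T@d
def plane(c,uv,z):
    o,d=ray(c,uv);return o+d*(z-o[2])/d[2]
def tri(c1,u1,c2,u2):
    o1,d1=ray(c1,u1);o2,d2=ray(c2,u2)
    k=np.linalg.lstsq(np.c_[d1,-d2],o2-o1,rcond=None)[0]
    a,b=o1+k[0]*d1,o2+k[1]*d2;return (a+b)/2,np.linalg.norm(a-b)
def blobs(c,lo,hi,amin=30):
    m=cv2.inRange(cv2.cvtColor(c["pixels"],cv2.COLOR_BGR2HSV),lo,hi)
    cs,_=cv2.findContours(m,cv2.RETR_EXTERNAL,cv2.CHAIN_APPROX_NONE)
    return sorted([x for x in cs if cv2.contourArea(x)>amin],key=cv2.contourArea,reverse=True)
def cen(x):
    m=cv2.moments(x);return np.array([m["m10"],m["m01"]])/m["m00"]
E
python3 - <<'E'
import pickle;from h import *
np.set_printoptions(precision=4,suppress=True)
s,d=pickle.load(open("s0.pkl","rb"));T,S=d["top"],d["scene"]
cols=dict(yellow=((22,150,100),(33,255,255)),green=((65,80,30),(85,255,255)),blue=((100,120,60),(118,255,255)),red=((0,200,120),(4,255,255)))
for n,(lo,hi) in cols.items():
    for nm,c in (("top",T),("scene",S)):
        for x in blobs(c,lo,hi)[:6]:
            print(n,nm,cv2.contourArea(x),cen(x),cv2.boundingRect(x),np.round(cv2.boxPoints(cv2.minAreaRect(x)),1).tolist())
E
python3 -c "
import cv2
a=cv2.imread('pics/top0.png')[160:310,240:510];b=cv2.imread('pics/scene0.png')[150:300,190:400]
a=cv2.resize(a,None,fx=2.9,fy=2.9,interpolation=2);cv2.imwrite('pics/topc.png',a)"
```

```text
yellow top 161.0 [374.0973 209.4679] (360, 205, 29, 11) [[359.1000061035156, 213.8000030517578], [360.20001220703125, 204.39999389648438], [388.6000061035156, 207.5], [387.6000061035156, 217.0]]
yellow top 97.0 [400.2784 289.0584] (393, 281, 17, 18) [[389.5, 293.1000061035156], [403.29998779296875, 277.70001220703125], [409.5, 283.20001220703125], [395.70001220703125, 298.70001220703125]]
yellow scene 465.5 [284.1289 219.8818] (271, 204, 27, 35) [[265.3999938964844, 230.1999969482422], [279.29998779296875, 197.39999389648438], [301.0, 206.5], [287.20001220703125, 239.3000030517578]]
yellow scene 127.5 [203.3176 218.7111] (200, 206, 8, 26) [[200.0, 206.0], [207.0, 206.0], [207.0, 231.0], [200.0, 231.0]]
green top 1363.0 [348.2794 266.5111] (328, 245, 42, 43) [[328.0, 245.0], [369.0, 245.0], [369.0, 287.0], [328.0, 287.0]]
green scene 1238.5 [258.3865 202.3461] (238, 184, 42, 45) [[228.89999389648438, 197.1999969482422], [268.0, 173.5], [286.79998779296875, 204.5], [247.6999969482422, 228.1999969482422]]
blue top 449.5 [324.3585 228.5224] (258, 218, 133, 21) [[257.5, 222.0], [258.10000
[... 2155 characters left out ...]
303, 332, 31, 33) [[302.6000061035156, 359.3999938964844], [310.0, 330.0], [334.20001220703125, 336.1000061035156], [326.8999938964844, 365.5]]
red scene 613.0 [439.2175 172.7235] (418, 162, 44, 23) [[417.6000061035156, 166.60000610351562], [458.1000061035156, 159.8000030517578], [461.29998779296875, 178.60000610351562], [420.70001220703125, 185.39999389648438]]
red scene 428.5 [325.6741 202.0887] (308, 191, 36, 24) [[307.79998779296875, 202.60000610351562], [334.29998779296875, 186.10000610351562], [343.79998779296875, 201.3000030517578], [317.29998779296875, 217.89999389648438]]
red scene 61.5 [508.9485  15.336 ] (501, 13, 16, 6) [[501.0, 13.0], [516.0, 13.0], [516.0, 18.0], [501.0, 18.0]]
```

View pics/topc.png

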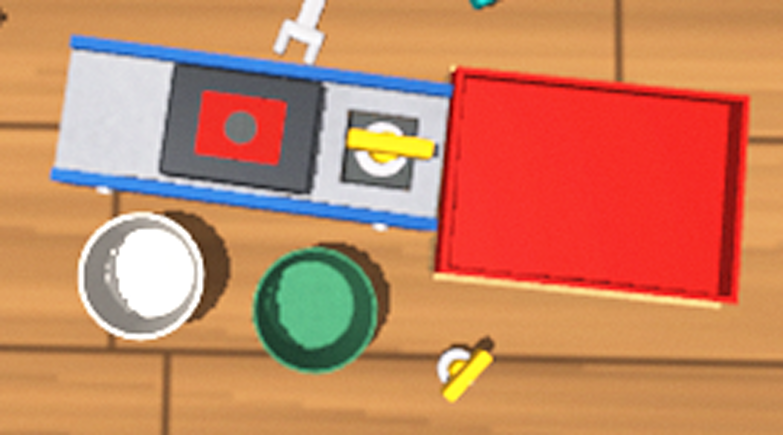

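The crop shows the bench close up: the handle lies nearly along the bench, and the weight stands mid-bench about 20 mm clear of the socket. The green tin is next to the bench on the robot side. Next I turn these into positions.

```bash
python3 - <<'E'
import pickle;from h import *
np.set_printoptions(precision=4,suppress=True)
s,d=pickle.load(open("s0.pkl","rb"));T,S=d["top"],d["scene"]
Y=((22,150,100),(33,255,255));R_=((0,200,120),(4,255,255));B=((100,120,60),(118,255,255));G=((65,80,30),(85,255,255))
# rails
for x in blobs(T,*B)[:2]:
    bx=cv2.boxPoints(cv2.minAreaRect(x));bx=bx[np.argsort(bx[:,0])]
    a,b=bx[:2].mean(0),bx[2:].mean(0);A,Bp=plane(T,a,.094),plane(T,b,.094)
    v=A-Bp;print("rail",A,Bp,np.linalg.norm(v),"yaw",np.degrees(np.arctan2(-v[0],v[1])))
# red panel of weight
x=blobs(T,*R_)[2];y=blobs(S,*R_)[3]
P=np.array([plane(T,u,.11) for u in cv2.boxPoints(cv2.minAreaRect(x))]);print("panel",P.mean(0),plane(S,cen(y),.11),"tri",tri(T,cen(x),S,cen(y)))
for i in range(4):
    v=P[(i+1)%4]-P[i];print(" side",np.linalg.norm(v),np.degrees(np.arctan2(v[1],v[0])))
# handle
x=blobs(T,*Y)[0];y=blobs(S,*Y)[0]
print("handle tri",tri(T,cen(x),S,cen(y)))
bx=cv2.boxPoints(cv2.minAreaRect(x));
for z in(.17,.18,.19):
    P=np.array([plane(T,u,z) for u in bx]);print("handle",z,P.mean(0),plane(S,cen(y),z),[ (np.linalg.norm(P[(i+1)%4]-P[i]).round(4),np.degrees(np.arctan2(*(P[(i+1)%4]-P[i])[1::-1])).round(1)) for i in (0,1)])
x=blobs(T,*G)[0]
m,_=cv2.minEnclosingCircle(x);e=cv2.fitEllipse(cv2.convexHull(x))
print("green",plane(T,m,.085),plane(T,e[0],.085),_,e[1])
# edges of full rim in scene
y=blobs(S,*G)[0];yy=y[:,0,:];l,r=yy[yy[:,0].argmin()],yy[yy[:,0].argmax()];print("green scene",plane(S,(l+r)/2.,.085))
x=blobs(T,*R_)[0];P=np.array([plane(T,u,.072) for u in cv2.boxPoints(cv2.minAreaRect(x))]);print("crate",P,P.mean(0))
m=cv2.inRange(T["pixels"],(220,220,220),(255,255,255))
print("jar",plane(T,(302,132),.09),"white",plane(T,(289,255),.085),"wrench",plane(T,(362,125),0),plane(T,(344,174),0))
E
```

```text
rail [0.5935 0.2596 0.094 ] [ 0.5595 -0.0461  0.094 ] 0.30763791403319357 yaw -6.3563231556133095
rail [0.7    0.2487 0.094 ] [ 0.6654 -0.0573  0.094 ] 0.30788296769767376 yaw -6.441111426992545
panel [0.6324 0.1106 0.11  ] [0.6304 0.1111 0.11  ] tri (array([0.6319, 0.1102, 0.1117]), np.float64(0.0010741485480240747))
 side 0.04827871780476745 -5.738149500222929
 side 0.06437646605713615 -96.0861864678248
 side 0.048220461429247775 173.8700151630391
 side 0.0640463687963585 83.96514538762747
handle tri (array([ 0.6191, -0.0043,  0.1359]), np.float64(8.188948908444676e-05))
handle 0.17 [ 0.614 -0.     0.17 ] [ 0.6435 -0.0281  0.17  ] [(np.float64(0.0203), np.float64(-5.7)), (np.float64(0.0609), np.float64(-95.3))]
handle 0.18 [0.6132 0.0011 0.18  ] [ 0.6506 -0.035   0.18  ] [(np.float64(0.0201), np.float64(-5.7)), (np.float64(0.0602), np.float64(-95.3))]
handle 0.19 [0.6125 0.0022 0.19  ] [ 0.6578 -0.042   0.19  ] [(np.float64(0.0198), np.float64(-5.7)), (np.float64(0.0595), np.float64(-95.3))]
green [0.4904 0.0485 0.085 ] [0.4901 0.0486 0.085 ] 21.47514533996582 (42.08784103393555, 42.696617126464844)
green scene [0.4969 0.0389 0.085 ]
crate [[ 0.5218 -0.0469  0.072 ]
 [ 0.6899 -0.0631  0.072 ]
 [ 0.6696 -0.3099  0.072 ]
 [ 0.5025 -0.2895  0.072 ]] [ 0.5959 -0.1773  0.072 ]
jar [0.8035 0.1629 0.09  ] white [0.5137 0.186  0.085 ] wrench [0.8487 0.0139 0.    ] [0.7192 0.0586 0.    ]
```

step_arm(commands=[0.035,-0.023,-0.005,0,0,-3.7,0.07,-0.046,-0.01,0,0,-7.4,0.105,-0.069,-0.015,0,0,-11.1,0.14,-0.092,-0.02,0,0,-14.8,0.175,-0.115,-0.025,0,0,-18.5,0.21,-0.138,-0.03,0,0,-22.2,0.245,-0.161,-0.035,0,0,-25.9,0.28,-0.184,-0.04,0,0,-29.6,0.315,-0.207,-0.045,0,0,-33.3,0.35,-0.23,-0.045,0,0,-37], jaw=60)

```text
t: 1.15
tcp_pos: [0.4825, -0.2147, 0.2523]
tool_rot: [0.86, 0.511, 0.0, 0.001]
force: [0.0, 0.6, -0.0]
finger_gap: 0.601
gripper_force: 0.0
```

```bash
cat >> h.py <<'E'
from scipy.spatial.transform import Rotation as Ro
def go(s,target,yaw):
    """shift (tool axes) and turn (deg) from measured pose to target with tool down and tool x at yaw deg"""
    R=Ro.from_quat(s["tool_rot"]);G=Ro.from_euler("z",yaw,degrees=True)*Ro.from_euler("x",180,degrees=True)
    return np.round(R.inv().apply(np.array(target)-s["tcp_pos"]),4),np.round((R.inv()*G).as_rotvec(degrees=True),2)
E
python3 - <<'E'
from station import manip;from h import *
s=manip.sense();print(s["t"],s["tcp_pos"],s["tool_rot"]);print(go(s,[.6185,-.0035,.25],83.6))
E
```

```text
1.15 [ 0.48246071 -0.21472402  0.25232298] [8.59722606e-01 5.10760812e-01 2.62384266e-04 6.03701851e-04]
(array([0.2506, 0.0185, 0.0023]), array([ 7.000e-02,  2.000e-02, -2.217e+01]))
```

step_arm(commands=[0.035,0.0026,0,0,0,-3.7,0.07,0.0053,0,0,0,-7.4,0.105,0.008,0,0,0,-11.1,0.14,0.0105,0,0,0,-14.8,0.175,0.013,0,0,0,-18.5,0.21,0.0155,0,0,0,-22.2,0.2505,0.0185,0,0,0,-22.2,0.2505,0.0185,0,0,0,-22.2,0.2505,0.0185,0,0,0,-22.2,0.2505,0.0185,0,0,0,-22.2])

```text
t: 2.15
tcp_pos: [0.6173, -0.006, 0.2513]
tool_rot: [0.746, 0.666, -0.001, -0.0]
force: [0.2, -0.1, 0.1]
finger_gap: 0.6
gripper_force: 0.0
```

```bash
python3 - <<'E'
from station import manip;from h import *;import pickle
s=manip.sense();w=manip.snapshot("wrist");cv2.imwrite("pics/w1.png",w["pixels"]);pickle.dump((s,w),open("w1.pkl","wb"))
print(s["t"],s["tcp_pos"],s["tool_rot"]);print(go(s,[.6185,-.0035,.123],83.6))
E
```

```text
2.15 [ 0.61727672 -0.00599388  0.25131906] [ 7.46346644e-01  6.65557018e-01 -6.39517012e-04 -3.64938490e-04]
(array([0.0027, 0.0011, 0.1283]), array([-0.08,  0.03, -0.15]))
```

View pics/w1.png

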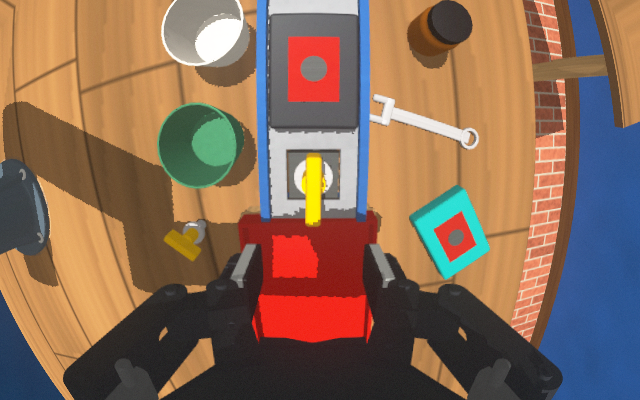

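The wrist view shows the handle at about (313,188), between the rails and along the bench. The collar is at (313,177) and the socket square at (313,174), with the green tin at (200,145). I'll cast these rays to refine the positions.

```bash
cat >> h.py <<'E'
def wplane(s,w,uv,z):
    a=np.array([uv[0]-w["cx"],uv[1]-w["cy"]]);r=np.linalg.norm(a);th=r/w["fx"]
    d=np.r_[a/max(r,1e-9)*np.sin(th),np.cos(th)];M=w["mount"];R=Ro.from_quat(s["tool_rot"])
    o=R.apply(M[:3,3])+s["tcp_pos"];d=R.apply(M[:3,:3]@d);return o+d*(z-o[2])/d[2]
E
python3 - <<'E'
from h import *;import pickle
np.set_printoptions(precision=4,suppress=True)
s,w=pickle.load(open("w1.pkl","rb"))
x=[b for b in blobs(w,(22,150,100),(33,255,255)) if abs(cen(b)[0]-313)<15][0]
print(cv2.boundingRect(x),cv2.minAreaRect(x))
hsv=cv2.cvtColor(w["pixels"],cv2.COLOR_BGR2HSV)
for v in range(150,228,6):
    c=[u for u in range(295,335) if 22<=hsv[v,u,0]<=33 and hsv[v,u,1]>150];print(v,(c[0],c[-1]) if c else None,end=" ")
print()
bx=cv2.boundingRect(x);u=bx[0]+bx[2]/2
for z in(.126,.158): print(z,"near end",wplane(s,w,(u,bx[1]+bx[3]),z),"far end",wplane(s,w,(u,bx[1]),z))
print("socket",wplane(s,w,(313.5,174),.08), [wplane(s,w,p,.08) for p in((287,150),(340,150),(287,198.5),(341,198.5))])
print("panel",wplane(s,w,(314,69),.11),"rails@-y",wplane(s,w,(265,175),.094),wplane(s,w,(365,175),.094))
g=[b for b in blobs(w,(65,80,30),(85,255,255))][0];print(cv2.boundingRect(g))
for p in((158,145),(242,145),(200,103),(200,187)):print(wplane(s,w,p,.085))
E
```

```text
(302, 153, 24, 72) ((313.5, 188.5), (23.0, 71.0), 0.0)
150 None 156 (308, 319) 162 (306, 320) 168 (306, 320) 174 (304, 321) 180 (302, 324) 186 (302, 325) 192 (305, 320) 198 (306, 320) 204 (306, 320) 210 (306, 319) 216 (306, 319) 222 (306, 317) 
0.126 near end [ 0.6141 -0.0446  0.126 ] far end [0.6222 0.0272 0.126 ]
0.158 near end [ 0.6153 -0.0325  0.158 ] far end [0.6225 0.0314 0.158 ]
socket [ 0.6185 -0.002   0.08  ] [array([0.5927, 0.028 , 0.08  ]), array([0.6503, 0.0215, 0.08  ]), array([ 0.5855, -0.0267,  0.08  ]), array([ 0.6463, -0.0336,  0.08  ])]
panel [0.6314 0.1084 0.11  ] rails@-y [0.567  0.0058 0.094 ] [ 0.6736 -0.0063  0.094 ]
(157, 103, 87, 85)
[0.4425 0.0567 0.085 ]
[0.5449 0.0405 0.085 ]
[0.5036 0.0944 0.085 ]
[ 0.4869 -0.      0.085 ]
```

step_arm(commands=[0.002,0.0005,0.015,0,0,0,0.004,0.001,0.035,0,0,0,0.004,0.001,0.055,0,0,0,0.004,0.001,0.075,0,0,0,0.004,0.001,0.095,0,0,0,0.004,0.001,0.11,0,0,0,0.004,0.001,0.12,0,0,0,0.004,0.001,0.128,0,0,0,0.004,0.001,0.128,0,0,0,0.004,0.001,0.128,0,0,0])

```text
t: 3.2
tcp_pos: [0.6199, -0.0018, 0.1242]
tool_rot: [0.746, 0.666, 0.0, 0.0]
force: [0.4, -0.6, 0.3]
finger_gap: 0.602
gripper_force: 0.0
```

step_arm(commands=[0,0,0,0,0,0,0,0,0,0,0,0,0,0,0,0,0,0,0,0,0,0,0,0,0,0,0,0,0,0,0,0,0,0,0,0,0,0,0,0,0,0,0,0,0,0,0,0,0,0,0,0,0,0,0,0,0,0,0,0], jaw=0, grip_force=100)

```text
t: 4.2
tcp_pos: [0.6193, -0.0013, 0.1248]
tool_rot: [0.746, 0.666, -0.0, -0.0]
force: [-2.4, 1.0, 6.5]
finger_gap: 0.122
gripper_force: 98.1
```

step_arm(commands=[0,0,-0.0003,0,0,2.5,0,0,-0.0006,0,0,5,0,0,-0.0009,0,0,7.5,0,0,-0.0012,0,0,10,0,0,-0.0015,0,0,12.5,0,0,-0.0018,0,0,15,0,0,-0.0021,0,0,17.5,0,0,-0.0024,0,0,20,0,0,-0.0027,0,0,22,0,0,-0.003,0,0,22])

```text
t: 5.2
tcp_pos: [0.6202, -0.0016, 0.1252]
tool_rot: [0.859, 0.511, 0.0, 0.0]
force: [4.2, -1.3, -12.0]
finger_gap: 0.123
gripper_force: 97.8
```

step_arm(commands=[0,0,-0.0003,0,0,-5,0,0,-0.0007,0,0,-10,0,0,-0.0011,0,0,-15,0,0,-0.0015,0,0,-20,0,0,-0.0019,0,0,-25,0,0,-0.0023,0,0,-30,0,0,-0.0027,0,0,-35,0,0,-0.0031,0,0,-40,0,0,-0.0035,0,0,-44,0,0,-0.0035,0,0,-44])

```text
t: 6.2
tcp_pos: [0.6189, -0.0012, 0.1282]
tool_rot: [0.605, 0.796, -0.0, -0.001]
force: [3.1, -0.5, -14.7]
finger_gap: 0.121
gripper_force: 97.9
```

step_arm(commands=[0,0,-0.0003,0,0,5,0,0,-0.0007,0,0,10,0,0,-0.0012,0,0,15,0,0,-0.0017,0,0,20,0,0,-0.0022,0,0,25,0,0,-0.0027,0,0,30,0,0,-0.0032,0,0,35,0,0,-0.0036,0,0,40,0,0,-0.0039,0,0,44,0,0,-0.0039,0,0,44])

```text
t: 7.2
tcp_pos: [0.6193, -0.0015, 0.1324]
tool_rot: [0.86, 0.511, -0.0, -0.0]
force: [4.1, -1.0, -16.3]
finger_gap: 0.122
gripper_force: 97.9
```

step_arm(commands=[0,0,-0.0003,0,0,-5,0,0,-0.0007,0,0,-10,0,0,-0.0012,0,0,-15,0,0,-0.0017,0,0,-20,0,0,-0.0022,0,0,-25,0,0,-0.0027,0,0,-30,0,0,-0.0032,0,0,-35,0,0,-0.0036,0,0,-40,0,0,-0.0039,0,0,-44,0,0,-0.0039,0,0,-44])

```text
t: 8.2
tcp_pos: [0.6185, -0.0012, 0.1367]
tool_rot: [0.605, 0.796, -0.001, -0.001]
force: [2.3, -0.9, -15.9]
finger_gap: 0.12
gripper_force: 98.0
```

step_arm(commands=[0,0,-0.0003,0,0,5,0,0,-0.0007,0,0,10,0,0,-0.0012,0,0,15,0,0,-0.0017,0,0,20,0,0,-0.0022,0,0,25,0,0,-0.0027,0,0,30,0,0,-0.0032,0,0,35,0,0,-0.0036,0,0,40,0,0,-0.0039,0,0,44,0,0,-0.0039,0,0,44])

```text
t: 9.2
tcp_pos: [0.6191, -0.0015, 0.141]
tool_rot: [0.86, 0.511, -0.0, -0.0]
force: [2.2, -1.1, -17.4]
finger_gap: 0.124
gripper_force: 97.9
```

step_arm(commands=[0,0,-0.0003,0,0,-5,0,0,-0.0007,0,0,-10,0,0,-0.0012,0,0,-15,0,0,-0.0017,0,0,-20,0,0,-0.0022,0,0,-25,0,0,-0.0027,0,0,-30,0,0,-0.0032,0,0,-35,0,0,-0.0036,0,0,-40,0,0,-0.0039,0,0,-44,0,0,-0.0039,0,0,-44])

```text
t: 10.2
tcp_pos: [0.6185, -0.0012, 0.1447]
tool_rot: [0.605, 0.796, -0.001, -0.001]
force: [2.9, -0.2, -18.6]
finger_gap: 0.118
gripper_force: 97.9
```

step_arm(commands=[0,0,-0.0003,0,0,5,0,0,-0.0007,0,0,10,0,0,-0.0012,0,0,15,0,0,-0.0017,0,0,20,0,0,-0.0022,0,0,25,0,0,-0.0027,0,0,30,0,0,-0.0032,0,0,35,0,0,-0.0036,0,0,40,0,0,-0.0039,0,0,44,0,0,-0.0039,0,0,44])

```text
t: 11.2
tcp_pos: [0.6191, -0.0015, 0.1489]
tool_rot: [0.86, 0.511, -0.001, -0.0]
force: [3.0, -1.2, -19.4]
finger_gap: 0.123
gripper_force: 97.8
```

step_arm(commands=[0,0,-0.0003,0,0,-5,0,0,-0.0007,0,0,-10,0,0,-0.0012,0,0,-15,0,0,-0.0017,0,0,-20,0,0,-0.0022,0,0,-25,0,0,-0.0027,0,0,-30,0,0,-0.0032,0,0,-35,0,0,-0.0036,0,0,-40,0,0,-0.0039,0,0,-44,0,0,-0.0039,0,0,-44])

```text
t: 12.2
tcp_pos: [0.6186, -0.0012, 0.1529]
tool_rot: [0.605, 0.796, -0.001, -0.001]
force: [2.5, 0.0, -18.9]
finger_gap: 0.123
gripper_force: 98.0
```

step_arm(commands=[0,0,-0.0003,0,0,5,0,0,-0.0006,0,0,10,0,0,-0.0009,0,0,15,0,0,-0.0012,0,0,20,0,0,-0.0015,0,0,25,0,0,-0.0018,0,0,30,0,0,-0.0021,0,0,35,0,0,-0.0024,0,0,40,0,0,-0.0027,0,0,44,0,0,-0.003,0,0,44])

```text
t: 13.2
tcp_pos: [0.6206, -0.0015, 0.1598]
tool_rot: [0.86, 0.511, 0.001, 0.001]
force: [0.0, 0.2, -3.7]
finger_gap: 0.124
gripper_force: 100.0
```

step_arm(commands=[0,0,-0.002,0,0,-6,0,0,-0.004,0,0,-12,0,0,-0.006,0,0,-18,0,0,-0.008,0,0,-22,0,0,-0.015,0,0,-22,0,0,-0.025,0,0,-22,0,0,-0.035,0,0,-22,0,0,-0.047,0,0,-22,0,0,-0.058,0,0,-22,0,0,-0.063,0,0,-22])

```text
t: 14.2
tcp_pos: [0.6204, -0.0016, 0.2217]
tool_rot: [0.746, 0.666, 0.001, 0.001]
force: [0.3, -0.3, -3.0]
finger_gap: 0.12
gripper_force: 100.0
```

```bash
python3 - <<'E'
from station import manip;from h import *;import pickle
s=manip.sense();print(s["t"],s["tcp_pos"],s["force"]);print(go(s,[.492,.048,.215],83.6))
for n in("scene","top"):
    c=manip.snapshot(n);pickle.dump(c,open(n+"2.pkl","wb"));x=blobs(c,(22,150,100),(33,255,255));print([(cen(b),cv2.contourArea(b)) for b in x])
    cv2.imwrite(f"pics/{n}2.png",cv2.resize(c["pixels"][100:300,180:500],None,fx=2.5,fy=2.5) if n=="scene" else c["pixels"])
E
```

```text
14.2 [ 0.62044996 -0.00156324  0.22168221] [ 0.34196372 -0.31522705 -2.95100875]
(array([ 0.0347, -0.1333,  0.0063]), array([ 0.18,  0.01, -0.12]))
[(array([281.10177828, 187.09042754]), 440.5), (array([203.5202381 , 219.64404762]), 140.0)]
[]
```

View pics/scene2.png

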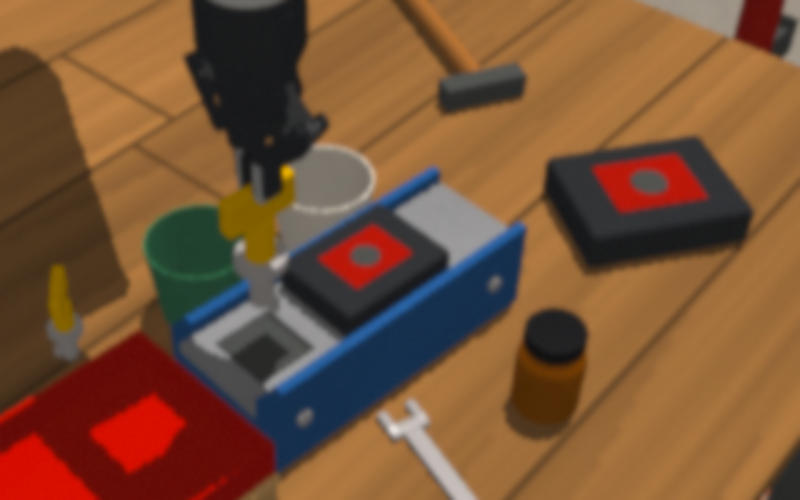

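The pin is out, upright in the gripper, and the socket is empty. Next is the green tin.

step_arm(commands=[0.003,-0.012,0,0,0,0,0.007,-0.028,0,0,0,0,0.012,-0.048,0,0,0,0,0.017,-0.068,0,0,0,0,0.022,-0.088,0,0,0,0,0.028,-0.108,0,0,0,0,0.033,-0.125,0,0,0,0,0.0347,-0.133,0.005,0,0,0,0.0347,-0.133,0.015,0,0,0,0.0347,-0.133,0.025,0,0,0])

```text
t: 15.3
tcp_pos: [0.4922, 0.0478, 0.1939]
tool_rot: [0.746, 0.666, 0.0, 0.001]
force: [0.0, -1.3, -3.6]
finger_gap: 0.123
gripper_force: 100.0
```

```bash
python3 - <<'E'
from station import manip;from h import *
np.set_printoptions(precision=4,suppress=True)
s=manip.sense();print(s["t"],s["tcp_pos"],s["force"]);print(go(s,[.492,.048,.093],83.6))
w=manip.snapshot("wrist");cv2.imwrite("pics/w3.png",w["pixels"])
for b in blobs(w,(65,80,30),(85,255,255))[:1]:
    x,y,a,c=cv2.boundingRect(b);print(x,y,a,c,[wplane(s,w,p,.085) for p in((x,y+c/2),(x+a,y+c/2),(x+a/2,y),(x+a/2,y+c))])
E
```

```text
15.3 [0.4922 0.0478 0.1939] [ 0.0348 -1.314  -3.6061]
(array([ 0.0002, -0.0004,  0.1009]), array([ 0.08,  0.01, -0.12]))
257 139 105 88 [array([0.4425, 0.062 , 0.085 ]), array([0.5383, 0.0511, 0.085 ]), array([0.4951, 0.0961, 0.085 ]), array([0.4855, 0.0139, 0.085 ])]
```

View pics/w3.png

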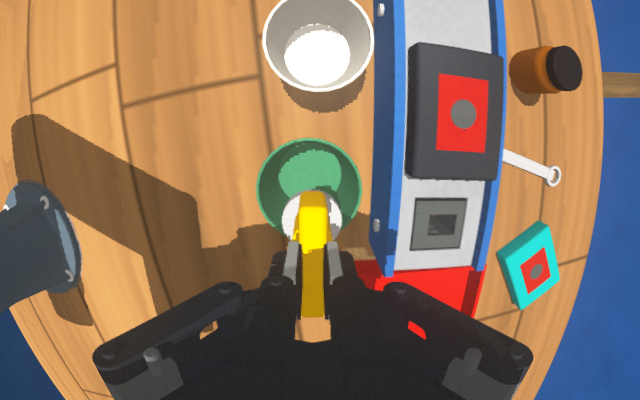

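The held pin, with its collar at (310,218), is over the green tin at (309,188), so it lines up and I can lower it.

step_arm(commands=[0,0,0.012,0,0,0,0,0,0.027,0,0,0,0,0,0.042,0,0,0,0,0,0.057,0,0,0,0,0,0.07,0,0,0,0,0,0.08,0,0,0,0,0,0.089,0,0,0,0,0,0.095,0,0,0,0,0,0.099,0,0,0,0,0,0.1,0,0,0])

```text
t: 16.35
tcp_pos: [0.4914, 0.0481, 0.0943]
tool_rot: [0.746, 0.666, -0.0, -0.0]
force: [0.4, -0.2, -3.1]
finger_gap: 0.124
gripper_force: 99.9
```

step_arm(commands=[0,0,0.001,0,0,0,0,0,0.002,0,0,0,0,0,0.003,0,0,0,0,0,0.004,0,0,0,0,0,0.005,0,0,0,0,0,0.005,0,0,0,0,0,0.005,0,0,0,0,0,0.005,0,0,0,0,0,0.005,0,0,0,0,0,0.005,0,0,0])

```text
t: 17.35
tcp_pos: [0.4915, 0.0481, 0.0898]
tool_rot: [0.746, 0.666, 0.0, 0.0]
force: [-1.8, 1.1, 1.4]
finger_gap: 0.118
gripper_force: 100.5
```

step_arm(commands=[0,0,0,0,0,0,0,0,0,0,0,0,0,0,0,0,0,0,0,0,0,0,0,0,0,0,0,0,0,0,0,0,0,0,0,0,0,0,-0.015,0,0,0,0,0,-0.04,0,0,0,0,0,-0.07,0,0,0,0,0,-0.1,0,0,0], jaw=70)

```text
t: 18.35
tcp_pos: [0.4909, 0.0482, 0.1904]
tool_rot: [0.746, 0.666, -0.0, -0.0]
force: [0.3, 0.8, -0.2]
finger_gap: 0.707
gripper_force: 0.0
```

```bash
python3 - <<'E'
from station import manip;from h import *
np.set_printoptions(precision=4,suppress=True)
s=manip.sense();print(s["t"],s["tcp_pos"],s["force"])
w=manip.snapshot("scene");cv2.imwrite("pics/s4.png",cv2.resize(w["pixels"][100:300,180:500],None,fx=2.5,fy=2.5))
# push point: behind +y face of weight, bench frame
O=np.array([.6291,.0963]);Y=np.array([.111,.9938]);X=np.array([.9938,-.111])
c=np.array([.6316,.1098]);print("weight bench xy",(c-O)@X,(c-O)@Y,"+y face",c+.06*Y)
E
```

```text
18.35 [0.4909 0.0482 0.1904] [ 0.3053  0.7522 -0.1928]
weight bench xy 0.0009860000000000576 0.013693800000000004 +y face [0.6383 0.1694]
```

View pics/s4.png

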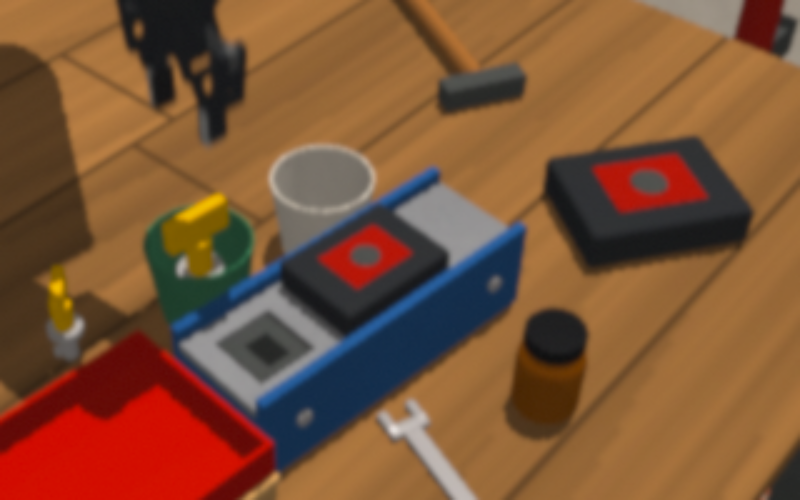

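The pin stands upright in the green tin and the socket is back down. Now I move behind the weight with the fingers part-closed.

step_arm(commands=[0.015,0.011,0,0,0,0,0.04,0.03,0,0,0,0,0.068,0.052,0,0,0,0,0.096,0.073,0,0,0,0,0.124,0.094,0,0,0,0,0.148,0.113,0,0,0,0,0.166,0.127,0,0,0,0,0.173,0.132,0,0,0,0,0.173,0.132,0.015,0,0,0,0.173,0.132,0.03,0,0,0], jaw=25, grip_force=40)

```text
t: 19.4
tcp_pos: [0.641, 0.2043, 0.1583]
tool_rot: [0.746, 0.666, -0.001, -0.0]
force: [-0.2, -0.6, -0.5]
finger_gap: 0.248
gripper_force: 0.0
```

```bash
python3 - <<'E'
from station import manip;from h import *
np.set_printoptions(precision=4,suppress=True)
s=manip.sense();print(s["t"],s["tcp_pos"],s["finger_gap"]);print(go(s,[.6413,.2056,.089],83.6))
w=manip.snapshot("wrist");cv2.imwrite("pics/w5.png",w["pixels"])
E
```

```text
19.4 [0.641  0.2043 0.1583] 0.24800323455530593
(array([0.0014, 0.0002, 0.0693]), array([-0.07,  0.04, -0.12]))
```

View pics/w5.png

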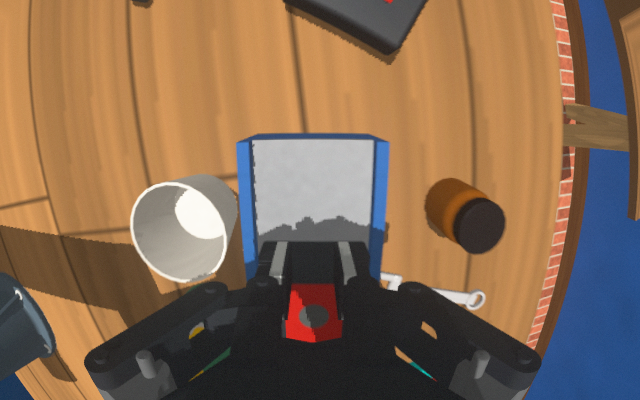

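The fingers are centred between the rails behind the weight's +y face, with clear bench at about (310,190). I'll descend here.

step_arm(commands=[0.001,0,0.01,0,0,0,0.001,0,0.02,0,0,0,0.001,0,0.03,0,0,0,0.001,0,0.04,0,0,0,0.001,0,0.05,0,0,0,0.001,0,0.058,0,0,0,0.001,0,0.064,0,0,0,0.001,0,0.068,0,0,0,0.001,0,0.069,0,0,0,0.001,0,0.069,0,0,0])

```text
t: 20.45
tcp_pos: [0.6423, 0.2061, 0.0907]
tool_rot: [0.746, 0.666, 0.0, 0.0]
force: [1.1, -0.1, 0.7]
finger_gap: 0.251
gripper_force: 0.0
```

step_arm(commands=[-0.003,0,0,0,0,0,-0.007,0,0,0,0,0,-0.011,0,0,0,0,0,-0.015,0,0,0,0,0,-0.019,0,0,0,0,0,-0.023,0,0,0,0,0,-0.027,0,0,0,0,0,-0.031,0,0,0,0,0,-0.035,0,0,0,0,0,-0.04,0,0,0,0,0])

```text
t: 21.45
tcp_pos: [0.6376, 0.166, 0.0906]
tool_rot: [0.746, 0.666, 0.0, -0.0]
force: [1.6, -0.0, 0.4]
finger_gap: 0.253
gripper_force: 0.0
```

```bash
python3 - <<'E'
from station import manip;from h import *
np.set_printoptions(precision=4,suppress=True)
c=manip.snapshot("scene")
for b in blobs(c,(0,200,100),(4,255,255))[:6]:print(cv2.contourArea(b),cen(b),plane(c,cen(b),.11))
s=manip.sense();print(s["t"],s["tcp_pos"],s["force"]);
cv2.imwrite("pics/s6.png",cv2.resize(c["pixels"][100:300,180:500],None,fx=2.5,fy=2.5))
E
```

```text
10075.5 [209.4404 295.021 ] [ 0.6305 -0.2094  0.11  ]
1630.0 [239.3746  18.6394] [-0.2121  0.6386  0.11  ]
684.5 [318.6494 347.9209] [ 0.8452 -0.1623  0.11  ]
612.0 [439.1844 172.7198] [0.7635 0.3595 0.11  ]
222.0 [371.5188   5.9977] [0.0653 1.0517 0.11  ]
127.0 [393.6194  37.2113] [0.2796 0.8842 0.11  ]
21.5 [0.6376 0.1651 0.0906] [-1.7677 -0.2336 -1.1533]
```

View pics/s6.png

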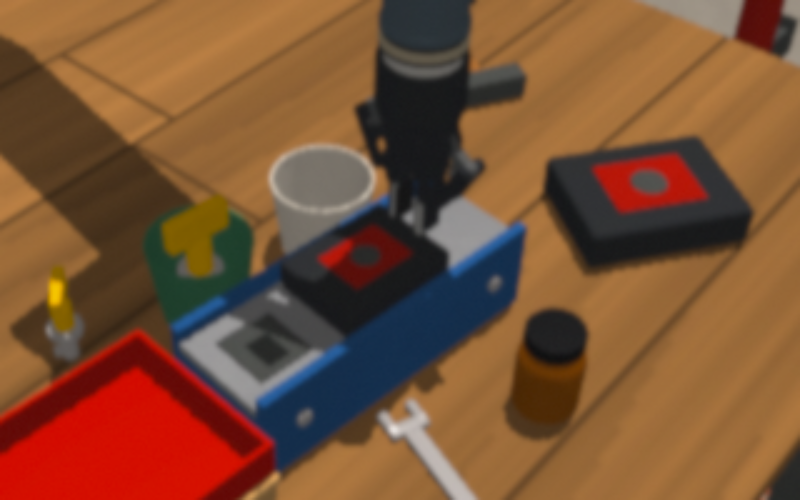

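The weight hasn't moved: its panel is still at (365,255) in this crop, and the fingers stand just behind it at (415,220). I'll keep pushing slowly.

step_arm(commands=[-0.003,0,0,0,0,0,-0.006,0,0,0,0,0,-0.009,0,0,0,0,0,-0.012,0,0,0,0,0,-0.015,0,0,0,0,0,-0.018,0,0,0,0,0,-0.021,0,0,0,0,0,-0.024,0,0,0,0,0,-0.027,0,0,0,0,0,-0.03,0,0,0,0,0])

```text
t: 22.5
tcp_pos: [0.6342, 0.1362, 0.0906]
tool_rot: [0.746, 0.666, -0.0, -0.0]
force: [0.5, -0.3, -0.7]
finger_gap: 0.249
gripper_force: 0.0
```

```bash
python3 - <<'E'
from station import manip;from h import *
np.set_printoptions(precision=4,suppress=True)
c=manip.snapshot("scene");s=manip.sense();print(s["t"],s["tcp_pos"],s["force"])
for b in blobs(c,(0,180,40),(6,255,255)):
    p=plane(c,cen(b),.11)
    if abs(p[0]-.63)<.04:print(cv2.contourArea(b),cen(b),p)
O=np.array([.6291,.0963]);Y=np.array([.111,.9938]);X=np.array([.9938,-.111]);d=s["tcp_pos"][:2]-O;print(d@X,d@Y)
E
```

```text
22.55 [0.6342 0.1358 0.0906] [-0.5087 -0.4494  0.3429]
10715.0 [210.2899 296.2295] [ 0.6337 -0.2101  0.11  ]
1424.5 [495.5565  63.0171] [0.6204 0.9466 0.11  ]
401.0 [324.3957 202.9422] [0.63   0.1073 0.11  ]
0.0006994588596845506 0.039789758889891995
```

```bash
python3 - <<'E'
from station import manip;from h import *;import pickle
np.set_printoptions(precision=4,suppress=True,linewidth=200)
S0=pickle.load(open("s0.pkl","rb"))[1]["scene"];c=manip.snapshot("scene")
O=np.array([.6291,.0963]);Y=np.array([.111,.9938]);X=np.array([.9938,-.111])
def pix(c,p):
    q=c["R"]@p+c["t"];return int(round(q[0]/q[2]*c["fx"]+c["cx"])),int(round(q[1]/q[2]*c["fy"]+c["cy"]))
for nm,k in(("before",S0),("now",c)):
    for xo in (0,.03,-.03):
        print(nm,xo,[(round(y*1000),*k["pixels"][pix(k,np.r_[O+xo*X+y*Y,.11])[::-1]].tolist()) for y in np.arange(.09,-.09,-.01)])
for b in blobs(c,(0,180,40),(6,255,255)):
    if abs(cen(b)[0]-324)<20:print(cv2.boundingRect(b))
E
```

```text
before 0 [(90, 142, 141, 143), (80, 141, 141, 142), (70, 65, 63, 62), (60, 50, 50, 48), (50, 36, 38, 126), (40, 10, 23, 178), (30, 42, 47, 153), (20, 77, 79, 80), (10, 74, 78, 77), (0, 39, 44, 153), (-10, 8, 22, 176), (-20, 46, 46, 83), (-30, 51, 49, 48), (-40, 49, 49, 47), (-50, 26, 25, 24), (-60, 35, 33, 33), (-70, 100, 100, 101), (-80, 142, 144, 148)]
before 0.03 [(90, 144, 144, 146), (80, 145, 145, 146), (70, 89, 88, 88), (60, 51, 49, 48), (50, 51, 50, 49), (40, 51, 49, 52), (30, 52, 49, 52), (20, 51, 49, 57), (10, 51, 48, 56), (0, 52, 49, 49), (-10, 52, 50, 52), (-20, 52, 49, 51), (-30, 52, 50, 49), (-40, 50, 49, 48), (-50, 27, 25, 23), (-60, 44, 44, 44), (-70, 106, 106, 107), (-80, 144, 144, 146)]
before -0.03 [(90, 80, 59, 45), (80, 81, 60, 48), (70, 55, 48, 45), (60, 51, 49, 48), (50, 49, 47, 59), (40, 48, 46, 74), (30, 49, 47, 60), (20, 49, 48, 61), (10, 48, 47, 67), (0, 49, 47, 57), (-10, 50, 47, 61), (-20, 51, 48, 47), (-30, 51, 48, 47), (-40, 0, 114, 154), (-50, 0, 125, 170), (-60, 0, 136, 185), (-70, 0, 120, 164), (-80, 0, 116, 158)]
now 0 [(90, 110, 110, 111), (80, 99, 
[... 336 characters left out ...]
50), (80, 151, 151, 152), (70, 93, 92, 93), (60, 53, 52, 50), (50, 52, 51, 50), (40, 29, 27, 30), (30, 27, 27, 27), (20, 26, 26, 30), (10, 25, 24, 29), (0, 26, 25, 26), (-10, 27, 25, 27), (-20, 26, 25, 25), (-30, 26, 26, 25), (-40, 26, 26, 25), (-50, 27, 24, 24), (-60, 48, 47, 47), (-70, 73, 73, 74), (-80, 73, 73, 73)]
now -0.03 [(90, 36, 27, 24), (80, 27, 25, 24), (70, 25, 24, 23), (60, 20, 19, 19), (50, 38, 38, 39), (40, 55, 56, 58), (30, 26, 25, 31), (20, 27, 27, 33), (10, 25, 26, 35), (0, 26, 25, 29), (-10, 29, 28, 41), (-20, 52, 50, 49), (-30, 52, 50, 48), (-40, 51, 48, 47), (-50, 29, 26, 26), (-60, 76, 48, 27), (-70, 78, 53, 35), (-80, 77, 52, 33)]
(303, 331, 32, 35)
(308, 193, 36, 22)
```

```bash
python3 - <<'E'
from station import manip;from h import *
s=manip.sense();c=manip.snapshot("scene")
p=s["tcp_pos"];q=c["R"]@p+c["t"];print(s["t"],p,q[0]/q[2]*c["fx"]+c["cx"],q[1]/q[2]*c["fy"]+c["cy"])
cv2.imwrite("pics/s7.png",cv2.convertScaleAbs(cv2.resize(c["pixels"][130:260,260:420],None,fx=4.5,fy=4.5,interpolation=2),alpha=1.6))
E
```

```text
22.6 [0.63425717 0.13600692 0.09061898] 334.14538003974 203.51847969066253
```

View pics/s7.png

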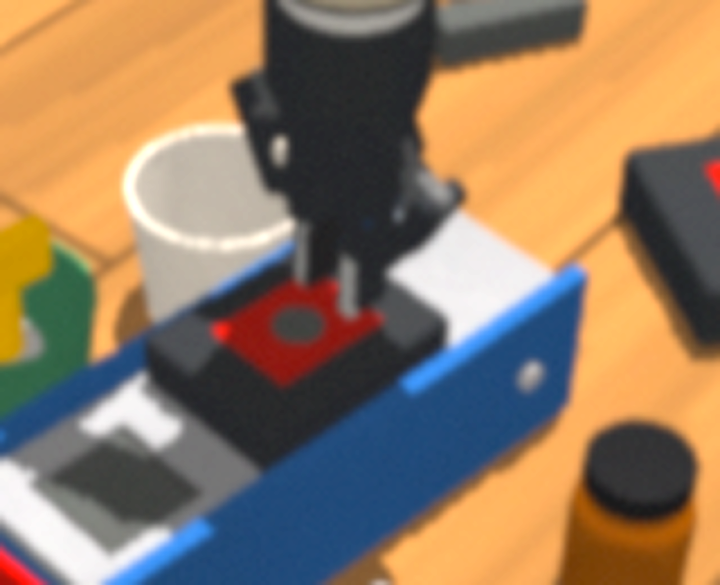

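The fingertips, at (300,280) and (350,315) in the crop, are skimming over the weight's top, since part-open fingers stand farther back. The weight hasn't moved. I'll rise, go back, shut the fingers and come down again.

step_arm(commands=[0,0,-0.015,0,0,0,0,0,-0.03,0,0,0,0.015,0,-0.03,0,0,0,0.035,0,-0.03,0,0,0,0.055,0,-0.03,0,0,0,0.07,0,-0.03,0,0,0,0.078,0,-0.03,0,0,0,0.08,0,-0.03,0,0,0,0.08,0,-0.03,0,0,0,0.08,0,-0.03,0,0,0], jaw=0)

```text
t: 23.65
tcp_pos: [0.6432, 0.2153, 0.1204]
tool_rot: [0.746, 0.666, -0.0, -0.0]
force: [0.7, 0.1, -0.9]
finger_gap: -0.006
gripper_force: 0.0
```

step_arm(commands=[0,0,0.004,0,0,0,0,0,0.008,0,0,0,0,0,0.012,0,0,0,0,0,0.016,0,0,0,0,0,0.02,0,0,0,0,0,0.024,0,0,0,0,0,0.027,0,0,0,0,0,0.029,0,0,0,0,0,0.03,0,0,0,0,0,0.03,0,0,0])

```text
t: 24.65
tcp_pos: [0.6433, 0.216, 0.0905]
tool_rot: [0.746, 0.666, -0.0, -0.0]
force: [0.5, -1.5, -0.3]
finger_gap: -0.005
gripper_force: 0.0
```

```bash
python3 - <<'E'
from station import manip;from h import *
s=manip.sense();c=manip.snapshot("scene")
for z in(0,.01,.02):
    p=s["tcp_pos"]+[0,0,z];q=c["R"]@p+c["t"];u,v=q[0]/q[2]*c["fx"]+c["cx"],q[1]/q[2]*c["fy"]+c["cy"];print(z,p,u,v)
u=int(round(u));print(s["finger_gap"],s["force"])
g=cv2.cvtColor(c["pixels"],cv2.COLOR_BGR2GRAY)[175:206,u-12:u+13:2];print(g)
E
```

```text
0 [0.64332105 0.21596742 0.09050018] 359.4412133733838 187.27102711707678
0.01 [0.64332105 0.21596742 0.10050018] 359.73290712602744 183.95383105376814
0.02 [0.64332105 0.21596742 0.11050018] 360.02821217597415 180.59556664021704
-0.005315938203030536 [ 0.50516381 -1.45242517 -0.31086679]
[[ 48  65 115 126  83  69  77  35  24  39 100 118 123]
 [ 68  95 134 136  89  70  77  33  26  55 106 120 124]
 [102 124 142 137  93  70  77  34  39  77 113 123 125]
 [128 140 145 140 104  76  78  43  70 102 120 124 126]
 [141 144 145 143 121  92  84  69 106 123 126 126 126]
 [145 144 146 145 135 116 100 102 132 137 133 127 125]
 [145 145 145 145 142 133 124 128 141 144 140 131 126]
 [146 145 145 145 144 142 139 141 145 146 144 137 129]
 [145 145 145 144 143 145 145 145 145 145 145 143 135]
 [141 144 145 145 144 145 146 145 145 146 146 145 142]
 [129 137 144 146 145 145 145 146 146 147 145 146 145]
 [105 118 137 146 145 146 145 146 147 147 146 147 146]
 [ 82  93 121 144 145 145 144 146 147 147 147 146 147]
 [ 73  77 105 140 139 138 137 145 147 147 147 147 147]
 [ 71  72  95 128 121 119 122 144 147 14
[... 195 characters left out ...]
72  72  72  73  86 119 144 149 148 149]
 [ 29  43  63  71  73  72  72  77  96 134 149 149 149]
 [ 27  33  52  67  72  73  73  73  79 115 146 149 149]
 [ 25  27  38  58  69  73  73  73  74  95 140 150 148]
 [ 25  26  28  43  61  71  73  73  73  82 131 149 139]
 [ 25  24  25  32  49  66  72  72  73  76 117 144 119]
 [ 24  26  25  26  35  55  70  72  73  73 101 125  89]
 [ 25  25  26  25  27  44  69  73  73  73  84  94  62]
 [ 26  26  25  24  26  34  66  72  72  70  67  62  47]
 [ 25  24  24  26  24  32  65  74  72  64  54  47  43]
 [ 25  25  25  26  25  30  65  72  68  57  47  43  42]
 [ 25  27  24  26  25  33  66  70  60  50  44  43  41]
 [ 25  25  26  24  23  33  63  63  51  50  50  43  41]]
```

Even shut, the fingertips are about 20 mm higher than the TCP reading suggests. I'll lower in small steps and watch the force.

step_arm(commands=[0,0,0.002,0,0,0,0,0,0.004,0,0,0,0,0,0.006,0,0,0,0,0,0.008,0,0,0,0,0,0.01,0,0,0,0,0,0.012,0,0,0,0,0,0.014,0,0,0,0,0,0.016,0,0,0,0,0,0.017,0,0,0,0,0,0.017,0,0,0])

```text
t: 25.7
tcp_pos: [0.6433, 0.216, 0.0734]
tool_rot: [0.746, 0.666, -0.0, -0.0]
force: [0.2, -0.7, -0.4]
finger_gap: 0.002
gripper_force: 0.0
```

```bash
python3 - <<'E'
from station import manip;from h import *
s=manip.sense();c=manip.snapshot("scene")
for z in(0,.01,.02,.03):
    p=s["tcp_pos"]+[0,0,z];q=c["R"]@p+c["t"];u,v=q[0]/q[2]*c["fx"]+c["cx"],q[1]/q[2]*c["fy"]+c["cy"];print(z,p,u,v)
u=int(round(u));print(s["finger_gap"],s["force"])
g=cv2.cvtColor(c["pixels"],cv2.COLOR_BGR2GRAY)[175:200,u-12:u+13:2];print(g)
E
```

```text
0 [0.64325019 0.21595848 0.07340108] 358.9237613255428 192.83850292959303
0.01 [0.64325019 0.21595848 0.08340108] 359.2092612273593 189.58981409823292
0.02 [0.64325019 0.21595848 0.09340108] 359.49825863659566 186.3013273082043
0.03 [0.64325019 0.21595848 0.10340108] 359.7908182184958 182.9723067369915
0.0024197186720418076 [ 0.16998475 -0.72262246 -0.3825395 ]
[[ 49  65 112  91  69  62  58  28  24  25  35  64 101]
 [ 68  95 131  95  70  69  70  30  26  30  59  94 116]
 [101 125 140  94  72  71  75  31  24  36  87 114 124]
 [128 140 143  95  72  74  76  29  22  45 105 122 126]
 [141 144 144  97  71  76  75  29  25  56 115 126 126]
 [144 146 144 107  70  77  72  28  25  63 123 127 125]
 [145 145 144 120  72  77  69  29  27  72 132 132 126]
 [145 145 145 129  74  77  67  28  36  91 139 137 129]
 [138 143 145 133  76  77  65  33  61 117 143 143 136]
 [118 135 142 136  88  82  68  56  94 135 145 146 142]
 [ 93 111 129 138 112  93  80  91 125 144 146 146 145]
 [ 77  85 107 136 131 111 100 121 141 147 147 147 147]
 [ 71  73  89 130 132 120 116 138 146 147 147 147 147]
 [ 72  72  86 120 113 107 112 141 147 147 147 148 148]
 [ 72  71  82 101  87  85  94 129 144 147 147 147 148]
 [ 70  72  76  81  75  74  78 107 138 147 148 148 149]
 [ 64  71  73  73  71  73  73  85 128 147 148 148 149]
 [ 52  66  71  72  72  72  73  76 112 144 148 148 149]
 [ 39  56  70  72  73  73  72  73  92 134 148 149 149]
 [ 29  44  63  72  73  72  73  72  79 115 145 149 149]
 [ 25  33  53  67  72  73  73  73  74  94 135 150 150]
 [ 26  27  38  57  69  73  74  73  74  80 117 147 148]
 [ 26  25  29  44  61  72  74  73  74  76  96 140 139]
 [ 25  25  26  31  48  66  73  73  73  74  82 126 120]
 [ 25  25  26  28  35  55  71  73  73  73  75 101  88]]
```

TCP 73 mm with no bench contact confirms the offset, with the tips at about 95 mm. I'll lower 5 mm more and push.

step_arm(commands=[0,0,0.002,0,0,0,0,0,0.004,0,0,0,0,0,0.005,0,0,0,-0.004,0,0.005,0,0,0,-0.009,0,0.005,0,0,0,-0.014,0,0.005,0,0,0,-0.02,0,0.005,0,0,0,-0.026,0,0.005,0,0,0,-0.033,0,0.005,0,0,0,-0.04,0,0.005,0,0,0])

```text
t: 26.75
tcp_pos: [0.6393, 0.1786, 0.0688]
tool_rot: [0.747, 0.665, 0.003, -0.002]
force: [1.5, 13.2, -2.2]
finger_gap: 0.002
gripper_force: 6.3
```

step_arm(commands=[-0.005,0,0,0,0,0,-0.01,0,0,0,0,0,-0.015,0,0,0,0,0,-0.02,0,0,0,0,0,-0.025,0,0,0,0,0,-0.03,0,0,0,0,0,-0.035,0,0,0,0,0,-0.04,0,0,0,0,0,-0.045,0,0,0,0,0,-0.05,0,0,0,0,0])

```text
t: 27.75
tcp_pos: [0.6337, 0.1307, 0.0688]
tool_rot: [0.747, 0.665, 0.003, -0.002]
force: [0.6, 12.4, -0.4]
finger_gap: 0.002
gripper_force: 6.1
```

```bash
cat > chk.py <<'E'
from station import manip;from h import *
np.set_printoptions(precision=4,suppress=True)
c=manip.snapshot("scene");s=manip.sense();print(s["t"],s["tcp_pos"],s["force"])
for b in blobs(c,(0,180,40),(6,255,255)):
    p=plane(c,cen(b),.11)
    if abs(p[0]-.63)<.08:print(cv2.contourArea(b),cen(b),p)
O=np.array([.6291,.0963]);Y=np.array([.111,.9938]);X=np.array([.9938,-.111]);d=s["tcp_pos"][:2]-O;print("bench",d@X,d@Y)
E
python3 chk.py
```

```text
27.8 [0.6334 0.1295 0.0687] [ 1.3822 10.5177 -1.1342]
10715.0 [210.2939 296.2019] [ 0.6337 -0.21    0.11  ]
1426.5 [495.541   63.0703] [0.6205 0.9462 0.11  ]
498.0 [308.3173 213.0542] [0.6247 0.0615 0.11  ]
bench 0.0006225574014371852 0.03351900536994337
```

step_arm(commands=[-0.007,0,0,0,0,0,-0.014,0,0,0,0,0,-0.021,0,0,0,0,0,-0.028,0,0,0,0,0,-0.035,0,0,0,0,0,-0.042,0,0,0,0,0,-0.049,0,0,0,0,0,-0.056,0,0,0,0,0,-0.063,0,0,0,0,0,-0.07,0,0,0,0,0])

```text
t: 28.8
tcp_pos: [0.6254, 0.0612, 0.0687]
tool_rot: [0.747, 0.665, 0.003, -0.002]
force: [1.6, 12.4, 0.4]
finger_gap: -0.002
gripper_force: 6.4
```

step_arm(commands=[-0.006,0,0,0,0,0,-0.012,0,0,0,0,0,-0.018,0,0,0,0,0,-0.024,0,0,0,0,0,-0.03,0,0,0,0,0,-0.036,0,0,0,0,0,-0.042,0,0,0,0,0,-0.048,0,0,0,0,0,-0.054,0,0,0,0,0,-0.06,0,0,0,0,0])

```text
t: 29.8
tcp_pos: [0.6204, 0.0033, 0.0713]
tool_rot: [0.747, 0.665, 0.005, -0.002]
force: [2.4, 18.8, 16.0]
finger_gap: -0.001
gripper_force: 9.9
```

```bash
python3 chk.py
```

```text
29.85 [0.6205 0.0012 0.0713] [1.1246 6.0141 6.0247]
9454.5 [205.2601 301.1798] [ 0.6352 -0.2227  0.11  ]
1425.5 [495.5042  63.1584] [0.6207 0.9456 0.11  ]
626.5 [259.5001 244.5837] [ 0.6113 -0.0673  0.11  ]
bench 0.001964386014229583 -0.0954614039350617
```

step_arm(commands=[-0.005,0,0,0,0,0,-0.01,0,0,0,0,0,-0.015,0,0,0,0,0,-0.02,0,0,0,0,0,-0.025,0,0,0,0,0,-0.03,0,0,0,0,0,-0.035,0,0,0,0,0,-0.04,0,0,0,0,0,-0.045,0,0,0,0,0,-0.05,0,0,0,0,0])

```text
t: 30.85
tcp_pos: [0.6106, -0.0486, 0.067]
tool_rot: [0.747, 0.665, 0.001, -0.004]
force: [0.6, 11.5, -3.2]
finger_gap: -0.002
gripper_force: 5.4
```

```bash
python3 chk.py
```

```text
30.9 [ 0.6106 -0.0499  0.067 ] [ 1.6226  6.9819 -5.4425]
8112.0 [201.6054 304.6647] [ 0.6361 -0.2316  0.11  ]
1424.5 [495.5487  63.0775] [0.6206 0.9462 0.11  ]
710.5 [235.4206 264.3992] [ 0.6131 -0.1318  0.11  ]
bench -0.00220060682823338 -0.14732541090221907
```

step_arm(commands=[-0.004,0,0,0,0,0,-0.008,0,0,0,0,0,-0.012,0,0,0,0,0,-0.016,0,0,0,0,0,-0.02,0,0,0,0,0,-0.024,0,0,0,0,0,-0.028,0,0,0,0,0,-0.032,0,0,0,0,0,-0.036,0,0,0,0,0,-0.038,0,0,0,0,0])

```text
t: 31.9
tcp_pos: [0.606, -0.0864, 0.0668]
tool_rot: [0.747, 0.665, 0.0, -0.004]
force: [1.0, 11.6, -4.3]
finger_gap: -0.001
gripper_force: 5.3
```

```bash
python3 chk.py
```

```text
31.95 [ 0.6059 -0.0867  0.0668] [ 0.4932  8.3334 -5.0202]
7432.5 [203.9868 305.0144] [ 0.6398 -0.2294  0.11  ]
1430.5 [495.5821  63.0247] [0.6205 0.9466 0.11  ]
749.5 [218.5014 275.4619] [ 0.6092 -0.1699  0.11  ]
bench -0.0026884231818410484 -0.18448076715451242
```

step_arm(commands=[-0.002,0,0,0,0,0,-0.004,0,0,0,0,0,-0.006,0,0,0,0,0,-0.008,0,0,0,0,0,-0.01,0,0,0,0,0,-0.012,0,0,0,0,0,-0.014,0,0,0,0,0,-0.015,0,0,0,0,0,-0.015,0,0,0,0,0,-0.015,0,0,0,0,0])

```text
t: 32.95
tcp_pos: [0.6041, -0.1011, 0.0667]
tool_rot: [0.747, 0.665, 0.0, -0.005]
force: [0.4, 9.5, -3.8]
finger_gap: -0.001
gripper_force: 4.8
```

```bash
cat > chk2.py <<'E'
from station import manip;from h import *
np.set_printoptions(precision=4,suppress=True)
s=manip.sense();print(s["t"],s["tcp_pos"],s["force"])
S=manip.snapshot("scene");T=manip.snapshot("top")
for n,c in(("S",S),("T",T)):
    h=cv2.cvtColor(c["pixels"],cv2.COLOR_BGR2HSV)
    # dark block region inside crate
    for b in blobs(c,(0,180,40),(6,255,255)):
        p=plane(c,cen(b),.07)
        if abs(p[0]-.61)<.1 and -.4<p[1]<0.1:
            P=np.array([plane(c,u,.07) for u in cv2.boxPoints(cv2.minAreaRect(b))])
            print(n,cv2.contourArea(b),cen(b),p,np.linalg.norm(np.diff(P,axis=0),axis=1))
    m=cv2.inRange(h,(0,0,15),(180,100,65));cs,_=cv2.findContours(m,cv2.RETR_EXTERNAL,2)
    for b in cs:
        if cv2.contourArea(b)>150:
            p=plane(c,cen(b),.07)
            if abs(p[0]-.61)<.1 and -.4<p[1]<0.05:
                P=np.array([plane(c,u,.07) for u in cv2.boxPoints(cv2.minAreaRect(b))]);print(n,"dark",cv2.contourArea(b),p,P.tolist() and P)
E
python3 chk2.py
```

```text
32.95 [ 0.6041 -0.1011  0.0667] [ 0.3593  9.4899 -3.7936]
S 7200.0 [205.9573 304.8418] [ 0.6158 -0.2125  0.07  ] [0.2852 0.2303 0.2455]
S 754.5 [211.8109 279.7875] [ 0.5794 -0.1676  0.07  ] [0.0782 0.0526 0.0756]
S dark 2753.5 [ 0.5905 -0.1678  0.07  ] [[ 0.556  -0.2325  0.07  ]
 [ 0.5179 -0.0925  0.07  ]
 [ 0.6256 -0.0991  0.07  ]
 [ 0.6521 -0.2319  0.07  ]]
S dark 1611.5 [ 0.5112 -0.0289  0.07  ] [[ 0.3928 -0.0045  0.07  ]
 [ 0.4467  0.0765  0.07  ]
 [ 0.6177 -0.0553  0.07  ]
 [ 0.5682 -0.1235  0.07  ]]
T 1097.5 [401.3397 216.1119] [ 0.6096 -0.0761  0.07  ] [0.1727 0.0509 0.1724]
T 66.5 [455.6291 244.9624] [ 0.5442 -0.2035  0.07  ] [0.0157 0.0714 0.0157]
T dark 208.5 [ 0.5627 -0.1846  0.07  ] [[ 0.5577 -0.1456  0.07  ]
 [ 0.5779 -0.1483  0.07  ]
 [ 0.57   -0.2235  0.07  ]
 [ 0.5498 -0.2207  0.07  ]]
```

step_arm(commands=[0.002,0,0,0,0,0,0.004,0,0,0,0,0,0.006,0,0,0,0,0,0.008,0,0,0,0,0,0.01,0,0,0,0,0,0.012,0,0,0,0,0,0.014,0,0,0,0,0,0.016,0,0,0,0,0,0.018,0,0,0,0,0,0.02,0,0,0,0,0])

```text
t: 34.05
tcp_pos: [0.609, -0.085, 0.0686]
tool_rot: [0.746, 0.666, -0.0, 0.0]
force: [0.6, -0.1, 0.3]
finger_gap: -0.001
gripper_force: 0.0
```

```bash
python3 chk2.py
```

```text
34.05 [ 0.609  -0.085   0.0686] [ 0.643  -0.0849  0.3028]
S 10555.0 [209.4051 297.0436] [ 0.6071 -0.197   0.07  ] [0.2853 0.2289 0.2457]
S dark 2573.5 [ 0.6093 -0.1697  0.07  ] [[ 0.5527 -0.2187  0.07  ]
 [ 0.5585 -0.0856  0.07  ]
 [ 0.6629 -0.1159  0.07  ]
 [ 0.6504 -0.2388  0.07  ]]
S dark 1674.5 [ 0.5141 -0.0066  0.07  ] [[ 0.3947  0.0192  0.07  ]
 [ 0.4545  0.1043  0.07  ]
 [ 0.6253 -0.035   0.07  ]
 [ 0.5709 -0.1066  0.07  ]]
T 534.5 [491.6963 224.1865] [ 0.5946 -0.2891  0.07  ] [0.0284 0.1699 0.0279]
T 335.5 [396.7029 210.4148] [ 0.6229 -0.0651  0.07  ] [0.1689 0.0245 0.1688]
T 84.0 [443.4524 243.4782] [ 0.5471 -0.175   0.07  ] [0.0151 0.0804 0.0151]
T dark 192.0 [ 0.5641 -0.1581  0.07  ] [[ 0.5606 -0.1154  0.07  ]
 [ 0.5826 -0.1188  0.07  ]
 [ 0.5711 -0.2029  0.07  ]
 [ 0.5492 -0.1992  0.07  ]]
```

step_arm(commands=[0,0,-0.02,0,0,0,0,0,-0.05,0,0,0,0,0,-0.085,0,0,0,0,0,-0.12,0,0,0,0.03,0,-0.13,0,0,0,0.065,0,-0.13,0,0,0,0.1,0,-0.13,0,0,0,0.14,0,-0.13,0,0,0,0.17,0,-0.13,0,0,0,0.19,0,-0.13,0,0,0])

```text
t: 35.15
tcp_pos: [0.6303, 0.1062, 0.1986]
tool_rot: [0.746, 0.666, 0.0, -0.0]
force: [0.7, -1.1, -0.1]
finger_gap: -0.0
gripper_force: 0.0
```

```bash
cat > chk3.py <<'E'
from station import manip;from h import *
np.set_printoptions(precision=4,suppress=True)
s=manip.sense();print(s["t"],s["tcp_pos"],s["force"])
S=manip.snapshot("scene");T=manip.snapshot("top")
g={}
for n,c in(("S",S),("T",T)):
    m=cv2.inRange(cv2.cvtColor(c["pixels"],cv2.COLOR_BGR2HSV),(0,180,40),(6,255,255))
    cs,_=cv2.findContours(m,cv2.RETR_LIST,2)
    for b in cs:
        p=plane(c,cen(b),.07) if cv2.contourArea(b)>80 else [9]
        if abs(p[0]-.61)<.12 and -.4<p[1]<0.05:
            P=np.array([plane(c,u,.07) for u in cv2.boxPoints(cv2.minAreaRect(b))]);v=np.diff(P,axis=0)
            print(n,cv2.contourArea(b),cen(b),p,np.linalg.norm(v,axis=1),np.degrees(np.arctan2(v[:,1],v[:,0])))
            if 300<cv2.contourArea(b)<1200:g[n]=cen(b)
if len(g)==2:print("tri",tri(S,g["S"],T,g["T"]))
E
python3 chk3.py
```

```text
35.15 [0.6303 0.1062 0.1986] [ 0.6613 -1.0795 -0.0954]
S 151.0 [221.2605 282.5166] [ 0.5981 -0.1602  0.07  ] [0.0314 0.0289 0.0313] [139.4435  40.9017 -41.7988]
S 688.0 [220.9179 283.0872] [ 0.5986 -0.1615  0.07  ] [0.0737 0.0532 0.071 ] [ 86.3268 -15.6898 -95.3243]
S 2959.0 [221.5556 288.5152] [ 0.6092 -0.1692  0.07  ] [0.1411 0.118  0.1301] [ 88.063  -16.0355 -95.5841]
S 10676.0 [210.1616 296.4097] [ 0.607  -0.1951  0.07  ] [0.285  0.2285 0.2455] [ 92.4546 -16.0578 -94.553 ]
T 123.5 [437.1997 220.7557] [ 0.6003 -0.1607  0.07  ] [0.0288 0.0297 0.0287] [ -44.5803 -134.7762  135.3022]
T 535.5 [437.206  220.7719] [ 0.6002 -0.1607  0.07  ] [0.0495 0.0662 0.0495] [ -6.5664 -95.2865 173.0462]
T 2032.0 [435.9377 221.0334] [ 0.5996 -0.1578  0.07  ] [0.0939 0.1286 0.0937] [ -6.7358 -95.6808 172.5139]
T 7214.0 [444.3476 223.253 ] [ 0.5947 -0.1775  0.07  ] [0.1701 0.2519 0.1696] [ -5.8004 -95.0043 172.7319]
tri (array([ 0.5997, -0.1612,  0.0706]), np.float64(0.0016375136743571684))
```

```bash
python3 - <<'E'
from station import manip;from h import *;import pickle
d=pickle.load(open("s0.pkl","rb"))[1];S=manip.snapshot("scene");T=manip.snapshot("top")
dj=cv2.absdiff(S["pixels"],d["scene"]["pixels"]).max(2)
for n,(u0,u1,v0,v1) in dict(jar=(383,418,222,272),wrench=(330,388,262,325)).items():print(n,(dj[v0:v1,u0:u1]>40).mean())
y=[cen(b) for b in blobs(S,(20,150,60),(35,255,255))];print(y)
print([plane(S,u,.12) for u in y],[ (cen(b),plane(T,cen(b),.12)) for b in blobs(T,(20,150,60),(35,255,255))])
s=manip.sense();print(s["t"],s["qd"].max(),s["force"])
E
```

```text
jar 0.0
wrench 0.0019157088122605363
[array([258.34584178, 192.25929682]), array([203.44602273, 219.4905303 ])]
[array([0.50818955, 0.03110923, 0.12      ]), array([ 0.48422853, -0.09954678,  0.12      ])] [(array([399.86122449, 288.32244898]), array([ 0.4469298 , -0.06416034,  0.12      ]))]
35.35 0.003177773452924443 [ 0.48254721 -0.45059498  0.68007025]
```

```bash
python3 -c "
from station import manip
print(manip.sign_off())"
```

```text
the job is handed in; nothing more can be done
None
```

The job is handed in: at 35 s on the robot's clock, the pin stood tip down in the green tin and the counterweight lay flat in the red crate, with the jar and wrench unmoved and the pull on the socket's rubber reading under 20 N after every move.

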